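Spot the drill hole in a glass chime blank

TASK

Mark the drilling spot on the glass blank: in the spotting jig, slide the blank fully home against the steel end stop and the two pins, swing the spring clip onto its edge so that it is held, and with it so held press the plunger head right down to its stop and let it come up again. Then swing the clip well clear of the glass while the blank still lies in place, draw the blank out from under the plunger arm and lay it down gently, without dropping it, flat on the cork battens inside the wooden tray. Leave the vase and the paddle where they are.

Things in the scene. Friction and masses are not known exactly. Their poses are not given: they have to be found in the camera images.
- jig: Drill-spotting jig, fixed on the bench: grey base plate, top 14 mm above the bench, x -92 to +80, y -112 to +112 mm in its own frame. On it a cork bed strip 26 mm wide (x +-13), 176 mm long (y +-88), top 24 mm above the bench. Origin: on the bench under the centre of the blank's home place; x to the two rear pins, y to the end stop, z up.
- blank: Flat bar of pale clear glass, 180 mm long (its y), 45 mm wide (its x), 8 mm thick, about 160 g. Origin: centre of its underside. It starts loose on the cork bed, along it, 20 to 45 mm short of the end stop and 5 to 8 mm short of the pins. Grip it across its 45 mm width near its middle, between the pins; its edges overhang the bed, with 10 mm free below them.
- clip (a joint): Swing angle (rad) of the spring clip about its pivot, counter-clockwise from above positive; the clip points along (sin q, -cos q) in the jig's frame. Range -0.75 to 0.80; it stays where left. Parked at the start at -0.55 to -0.15. Its foot meets the edge of a blank at home at about 0.43, rides up (up to 8 N at the knob), is properly on from 0.55 to 0.75, best 0.65; well clear below 0.2.
- clip_blade: The clip's flat spring steel blade, 18 mm wide, 112 mm long, 2 mm thick, its underside 38 mm above the bench. Origin on the pivot axis at that height; the blade runs along its -y. It flexes upward by a stiff spring, so that the foot bears on the glass with about 3 N.
- clip_knob (a point): Centre of the top of the black upright finger knob on the blade, 60 mm from the pivot axis: 16 mm thick, 24 mm tall, top 64 mm above the bench. Grip or push it to swing the clip.
- clip_foot (a point): Lowest point of the domed black foot (18 mm across) under the blade's free end, 100 mm from the pivot axis; 30.5 mm above the bench when off the glass, 32 mm when on it.
- plunger (a joint): Stroke (m) of the spring plunger in the arm, downward positive: 0 up, 0.012 at its stop. It takes 3 N to start and 9 N at the stop, and springs back when let go.
- plunger_head (a point): Centre of the top of the plunger's black mushroom head, 34 mm across and 12 mm tall, 115.5 mm above the bench when up; at x = 0, y = 78 mm in the jig's frame. Press it straight down.
- tray: Shallow wooden tray for finished blanks, 230 mm long (its x), 125 mm wide (its y), walls 26 mm tall and 7 mm thick, fixed. Origin: centre of its underside. Two cork battens, 16 mm wide, lie across it at x = -58 and +58 mm, tops 17 mm above the bench: the blank lies along the tray on both. It stands left or right of the jig.
- vase: Bystander: small amber glass vase, 135 mm tall, 90 mm across, standing on a graphite pad 160 x 120 x 12 mm on the other side of the jig from the tray. Origin: centre of its underside.
- paddle: Bystander: graphite paddle with a wooden handle, 260 mm long, lying beyond the jig. Origin: between handle and paddle, at the bench.
- home (a point): Point on the cork bed at the centre of the blank's home place (24 mm above the bench): the blank's origin lies here, and its long axis along the jig's y, when it touches the stop and both pins.
- pins (a point): Midway between the two upright steel pins (8 mm thick, tops 36 mm above the bench, at x = 26.5, y = -62 and +40 mm in the jig's frame), on the line x = 22.5 mm where the blank's long rear edge touches them. Between them there is room for a finger.
- end_stop (a point): Top middle of the face of the steel end stop block (26 mm wide, top 36 mm above the bench) that the blank's short end touches; at x = 0, y = 90 mm in the jig's frame, its face looks to -y.
- bracket_end (a point): Underside of the grey plunger arm at its -y side, over the bed. The arm spans x -14 to 64, y 67 to 89 mm in the jig's frame, 62 (bush: 56) to 82 mm above the bench, on a column 26 mm thick at x = 56, y = 78 mm. The blank's end goes under it: to leave, raise the blank a few mm (under 12) and draw it at least 30 mm towards the jig's -y before lifting.
- pivot (a point): The clip's pivot screw, at blade height (38 mm above the bench), x = -72, y = +8 mm in the jig's frame; boss 16 mm thick, screw head top 47 mm above the bench.
There are look-alikes about, which are no part of the job. Of the things shaped like the blank, the clear one is meant.

How it is judged:
By the outcome, as a careful person would: the job done as asked, in the order asked, and still so for the second after the job is handed in, with the robot touching nothing.
It also fails if it takes over 69 s, if anything falls off the work surface, if the arm or the gripper's body presses on something with over 40 N, if the wrist force passes 120 N, or if a joint passes its speed limit or range.

ROBOT

A 7-joint arm with a two-finger parallel gripper is mounted at the origin on the work surface. World frame = base frame: x ahead of the robot, y to its left, z up, the work surface at z = 0. Lengths are in m, angles in rad, forces in N, time in s.
With the tool pointing down it reaches from about 0.35 to 0.9 m from the base axis. Payload 8.1 kg.
Tool frame: the origin (TCP) lies midway between the tips of the shut fingers; the grasp point (between the pads) lies 19 mm behind it (grip_depth is the distance from the TCP to the grasp point, in m); z points along the fingers, y is the line along which they close (so a half turn about z gives the same grasp; the last joint's range is limited). The gripper opens to 85 mm and grips with 20 to 120 N. Pads are 22 mm wide; open, the fingers measure 114 mm over their backs; the gripper's body (76 mm by 85 mm) begins 54 mm behind the grasp point. The pads swing forward as they close: fully open they stand 13 mm farther back than shut.
Start: joints at [1.103, 0.434, 0.025, 1.573, -0.012, 1.134, -0.075], TCP at [0.223, -0.584, 0.231] pointing down, gripper open.
Joint ranges: [-2.62, 2.62], [-0.44, 2.09], [-1.27, 1.32], [0.08, 2.57], [-1.32, 4.46], [0.12, 2], [-2.74, 2.74]. Speed limits (rad/s): [2.22, 2.22, 3.01, 3.01, 3.14, 3.14, 3.14].

INTERFACE

Orientations are given as a unit quaternion [x, y, z, w].
In Python, from workcell import sense, get_image, get_calibration, finish_job, find_in, outline_of, mark_of, grip_depth gives the robot as it stands.
- The arm moves only by the shell command python3 -m inch 'ROWS' [FORCE]. ROWS is JSON, a list that holds one entry, the list of rows, each a list of 7 numbers: the shift along the tool's x, y, z as a fraction of full scale, then the turn, a rotation vector about the tool's x, y, z as a fraction of full scale, then the opening, from -1 (shut) to 1 (fully open). A call has 1 to 10 rows; each row shifts and turns the commanded pose from where the row before left it, along the tool's axes as they then stand; what a row does not reach is not made up. Full scale, the value 1, is 600 mm for a shift and 90 degrees for a turn. A row lasts 1/12 s, in which the tool goes at most 41.7 mm and 7.16 degrees, less where a joint would pass 70% of its speed; a pose out of reach is approached as far as the arm can. A call with a number of a shift or a turn outside -1 to 1 is refused whole. A call with a gripper value outside its range is refused whole. The fingers move at their own pace and stop on an object; FORCE is the grip in N (left out, the last holds). Time passes only in rows, so rows that do not move let the fingers close. It gives the time, the measured TCP pose, the force, the opening and the grip force at its end, in the units of the state.
- sense(): the state, without advancing time (a new reading comes with each control period).
- get_image(name): name is "side" or "top"; returns the picture (400x640x3 uint8, blue, green, red); there is no depth.
- get_calibration(name): a dict with "mtx" (3x3 intrinsics, pixels), "R" (3x3) and "t" (3): a world point X has camera coordinates R X + t. Camera axes: x right, y down, z forward; pixel columns grow to the right and rows downward; lengths in m; the calibration is good to about 2 mm. A picture is of the moment at which its call begins. get_calibration takes no time and is no camera call.
- finish_job(): hands the job in; it is judged then, once.
Trained networks look in the newest picture that a camera, given by its name, has taken for a name from the list of things; names that differ only in an ending like _2 or _b are one class to them, and where a whole thing is asked for, a point or a joint stands for the part that bears it (a point fixed in the world has none). Each returns a list of dicts, best first, with "conf" (0 to 1); they miss things now and then, are a little off and sometimes report something else, mostly with a low value. They report only what shows in the picture. A call takes as long as a camera call. They do not tell look-alikes from the thing itself.
- find_in(camera, thing): "centre" ([x, y, z] in m, in the coordinates of the camera as it stood for that picture, good to about 4 mm: the middle of the surface that is visible of it).
- outline_of(camera, thing): "pixels" (400x640 bool, what is visible of it).
- mark_of(camera, thing): "centre" ([x, y, z] in m, in the coordinates of the camera as it stood for that picture, good to about 4 mm: a listed point, or the origin of a listed thing).
The state is a dict: "t": time; "qpos": joint angles; "qvel": joint speeds; "joint_torque": joint torques, N m; "tcp_pos": TCP position; "tool_rot": TCP orientation; "ft_force": force on the tool from outside, world axes, zero at the start; "moment": the same for the moment, N m; "width": finger opening in m; "grip_force": force on a finger pad.
Only numpy, scipy, OpenCV 4.12 (cv2) and the standard library are available. Lean on these libraries where they do the work, as an engineer would, in place of code of your own. Each camera call takes 0.05 s, during which the arm holds its last target. There are 200 camera calls.

## Working session

There is one attempt and no reset: what is moved stays moved. The work goes in short steps, Python scripts to look and compute and a shell command to move; the robot and the scene stay as the last step left them, time stands still between calls to the robot, and variables do not carry over. Pictures are saved under pics/ and viewed, at most 10 in all, crops included, and the job is handed in when it is done.

```bash
mkdir -p pics; ls; cat > h.py <<'E'
import numpy as np, cv2
from workcell import *
from scipy.spatial.transform import Rotation as Ro
def cal(c):
    k=get_calibration(c); return np.array(k["mtx"]),np.array(k["R"]),np.array(k["t"])
def world(c,p):
    m,R,t=cal(c); return R.T@(np.array(p)-t)
def pix(c,X):
    m,R,t=cal(c); q=m@(R@np.array(X)+t); return q[:2]/q[2]
def plane(c,uv,z):
    m,R,t=cal(c); d=R.T@np.linalg.inv(m)@np.array([uv[0],uv[1],1.]); o=-R.T@t
    return o+d*(z-o[2])/d[2]
E
python3 - <<'E'
from h import *
np.set_printoptions(precision=4,suppress=True)
s=sense(); print(s["t"],s["tcp_pos"],s["tool_rot"],grip_depth, Ro.from_quat(s["tool_rot"]).as_matrix())
for c in ("top","side"):
    cv2.imwrite(f"pics/{c}0.png",get_image(c)); m,R,t=cal(c); print(c,-R.T@t,m[0,0])
    for n in ("home","pins","end_stop","pivot","clip_knob","clip_foot","plunger_head","bracket_end","blank","tray","vase","jig"):
        print(n,[(np.round(world(c,d["centre"]),4).tolist(),round(d["conf"],2)) for d in mark_of(c,n)[:3]])
E
```

```text
pics
0.0 [ 0.2227 -0.5834  0.2306] [ 0.9834  0.1814 -0.0002 -0.0008] 0.0187 [[ 0.9342  0.3567 -0.0007]
 [ 0.3567 -0.9342  0.0014]
 [-0.0001 -0.0016 -1.    ]]
top [0.3821 0.073  1.2609] 417.1676541007862
home [([0.5609, -0.0077, 0.0229], 0.66), ([0.5894, 0.0764, 0.038], 0.22), ([0.4933, 0.0134, 0.0377], 0.16)]
pins [([0.5804, -0.0264, 0.0339], 0.61)]
end_stop [([0.5867, 0.0765, 0.0352], 0.72)]
pivot []
clip_knob [([0.4715, -0.0367, 0.0614], 0.66)]
clip_foot [([0.4524, -0.074, 0.0322], 0.68)]
plunger_head [([0.5804, 0.0647, 0.1131], 0.49)]
bracket_end [([0.5799, 0.0561, 0.0648], 0.71), ([0.4506, -0.0754, 0.0298], 0.36), ([0.5678, -0.0109, 0.0012], 0.3)]
blank [([0.3082, 0.2299, 0.0006], 0.83), ([0.3233, 0.4598, -0.0004], 0.8), ([0.2642, -0.3447, 0.0002], 0.76)]
tray [([0.4949, 0.0149, 0.0405], 0.69), ([0.533, -0.3046, -0.0032], 0.67)]
vase [([0.5255, 0.3389, 0.011], 0.86), ([0.5808, 0.0618, 0.1119], 0.74), ([0.4961, 0.0149, 0.0366], 0.32)]
jig [([0.5668, -0.0126, -0.0005], 0.59)]
side [0.2791 1.2874 1.0711] 466.5992028620751
home [([0.5667, -0.0155, 0.0216], 0.84)]
pins [([0.5819, -0.026, 0.036], 0.7), ([0.5852, 0.0601, 0.1133], 0.62)]
end_stop [([0.593, 0.0735, 0.0382], 0.6)]
pivot [([0.4977, 0.0181, 0.0385], 0.72)]
clip_knob [([0.4684, -0.0421, 0.0603], 0.57), ([0.5876, 0.0718, 0.0355], 0.31)]
clip_foot [([0.4561, -0.0746, 0.0308], 0.65)]
plunger_head [([0.5876, 0.0601, 0.1145], 0.4)]
bracket_end []
blank [([0.3246, 0.4629, -0.0001], 0.75), ([0.5509, -0.0306, 0.0266], 0.7), ([0.3085, 0.2329, -0.0042], 0.69)]
tray [([0.5372, -0.3021, 0.0005], 0.74)]
vase [([0.5354, 0.3385, 0.0114], 0.76)]
jig [([0.5647, -0.0142, -0.0007], 0.59)]
```

```bash
python3 - <<'E'
from h import *
i=cv2.imread("pics/top0.png"); 
for n,X in dict(home=[.564,-.0116,.024]).items(): print(pix("top",X))
u,v=pix("top",[.53,-.1,.03]).astype(int); print(u,v)
a=i[max(0,v-130):v+130,max(0,u-170):u+170]; print(max(0,v-130),max(0,u-170))
cv2.imwrite("pics/c0.png",cv2.resize(a,None,fx=2.3,fy=2.3,interpolation=3))
E
```

```text
[342.51281586 168.25568056]
372 178
48 202
```

View pics/top0.png

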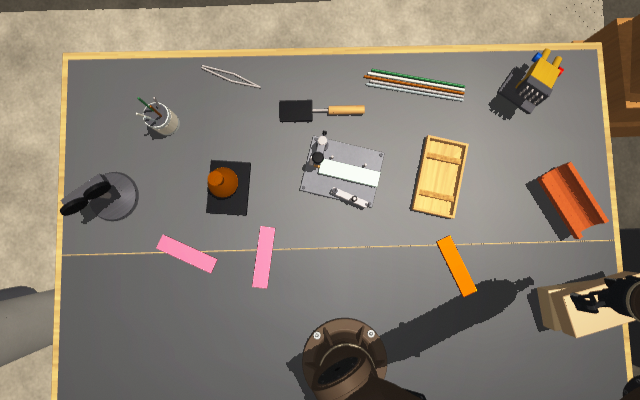

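View pics/c0.png

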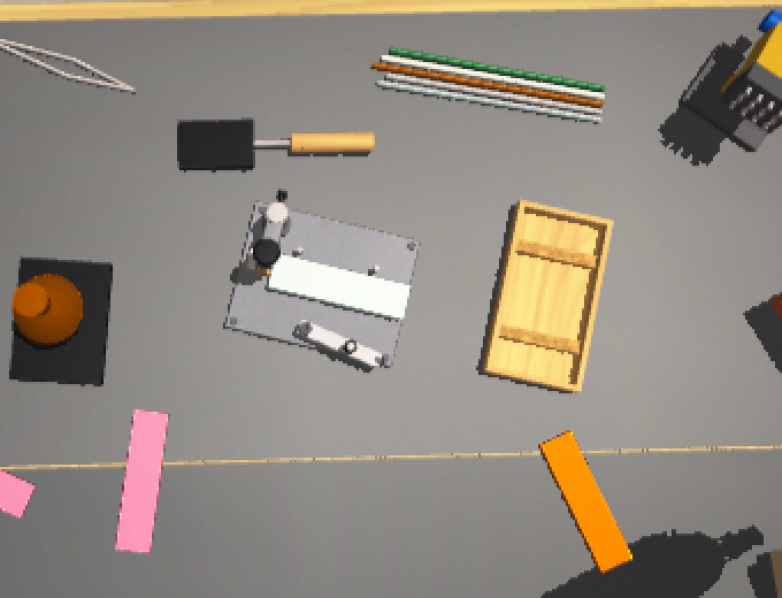

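The top picture shows the jig around (342,172), with the clear blank on its bed (about 318–380, 160–187) and the plunger on the left at (318,158). The clip is below it, with the knob at (353,198), and the tray is on the right at (440,177). The vase is on the left; the pink and orange bars are look-alikes.

```bash
cat > m.py <<'E'
from h import *
from scipy.optimize import least_squares
np.set_printoptions(precision=4,suppress=True)
L=dict(home=(0,0,.024),pins=(.0225,-.011,.036),end_stop=(0,.09,.036),pivot=(-.072,.008,.038),plunger_head=(0,.078,.1155),bracket_end=(0,.067,.062),jig=(0,0,0))
obs=[]
for c in ("top","side"):
    get_image(c)
    for n,X in L.items():
        for d in mark_of(c,n)[:1]:
            w=world(c,d["centre"])
            if d["conf"]>.45: obs.append((n,w,X))
def f(p):
    r=Ro.from_euler("z",p[2]).as_matrix(); return np.concatenate([((r@np.array(X))[:2]+p[:2]-w[:2]) for n,w,X in obs])
s=least_squares(f,[.564,-.012,-.2],loss="soft_l1",f_scale=.004); print("jig marks",s.x,np.abs(f(s.x)).max())
def rect(c,n,z,near):
    best=None
    for d in outline_of(c,n):
        v,u=np.nonzero(d["pixels"]); 
        if len(v)<20: continue
        P=np.array([plane(c,(a,b),z)[:2] for a,b in zip(u,v)])
        if np.linalg.norm(P.mean(0)-near)<.06:
            r=cv2.minAreaRect((P*1000).astype(np.float32)); print(c,n,d["conf"],r,P.mean(0)); cv2.imwrite(f"pics/{c}_{n}_mask.png",d["pixels"]*255)
            break
rect("top","blank",.032,np.array([.55,-.03])); rect("side","blank",.032,np.array([.55,-.03]))
rect("top","jig",.014,np.array([.56,-.01]));rect("top","tray",.026,np.array([.535,-.30]));rect("side","tray",.026,np.array([.535,-.30]))
E
python3 m.py
python3 - <<'E'
import sys; sys.path.insert(0,'.')
from h import *
# base plate corners from view crop (2.3x, origin 202,48), plate top z=.014
for n,(a,b) in dict(TL=(254,201),TR=(420,240),BL=(225,327),bl1=(268,292),bl2=(398,320),tl=(275,256),tr=(410,287)).items():
    print(n,plane("top",(202+a/2.3,48+b/2.3),.014 if n.isupper() else .032))
for n,(a,b) in dict(t1=(521,201),t2=(612,219),t3=(580,391),t4=(480,373)).items(): print(n,plane("top",(202+a/2.3,48+b/2.3),.026))
E
```

```text
jig marks [ 0.562  -0.0121 -0.2822] 0.29339617789402955
top blank 0.89 ((551.567138671875, -30.475173950195312), (179.75892639160156, 46.872928619384766), 74.9649658203125) [ 0.551 -0.031]
side blank 0.62 ((550.8552856445312, -25.097763061523438), (187.18458557128906, 48.436912536621094), 75.6626968383789) [ 0.5499 -0.0238]
TL [0.66857397 0.07603052 0.014     ]
TR [ 0.6110471 -0.1416722  0.014    ]
BL [0.50226023 0.11796443 0.014     ]
bl1 [0.5445021  0.06086104 0.032     ]
bl2 [ 0.50392762 -0.1058258   0.032     ]
tl [0.59129433 0.05056823 0.032     ]
tr [ 0.54644534 -0.1230599   0.032     ]
t1 [ 0.65753669 -0.27474014  0.026     ]
t2 [ 0.6306711  -0.39343618  0.026     ]
t3 [ 0.40653974 -0.33828506  0.026     ]
t4 [ 0.4331138  -0.21001679  0.026     ][ WARN:0@3.033] global loadsave.cpp:1063 imwrite_ Unsupported depth image for selected encoder is fallbacked to CV_8U.
Traceback (most recent call last):
  File "m.py", line 25, in <module>
    rect("top","jig",.014,np.array([.56,-.01]));rect("top","tray",.026,np.array([.535,-.30]));rect("side","tray",.026,np.array([.535,-.30]))
    ~~~~^^^^^^^^^^^^^^^^^^^^^^^^^^^^^^^^^^^^^^^
  File "m.py", line 20, in rect
    P=np.array([plane(c,(a,b),z)[:2] for a,b in zip(u,v)])
                ~~~~~^^^^^^^^^^^
  File "h.py", line 11, in plane
    m,R,t=cal(c); d=R.T@np.linalg.inv(m)@np.array([uv[0],uv[1],1.]); o=-R.T@t
          ~~~^^^
  File "h.py", line 5, in cal
    k=get_calibration(c); return np.array(k["mtx"]),np.array(k["R"]),np.array(k["t"])
ValueError: time passes only in moves, steps and waits
```

```bash
python3 -m inch '[[[0.0467,-0.0369,0,0,0,0,0.53],[0.0467,-0.0369,0,0,0,0,0.53],[0.0467,-0.0369,0,0,0,0,0.53],[0.0467,-0.0369,0,0,0,0,0.53],[0.0467,-0.0369,0,0,0,0,0.53],[0.0467,-0.0369,0,0,0,0,0.53],[0.0467,-0.0369,0,0,0,0,0.53],[0.0467,-0.0369,0,0,0,0,0.53],[0.0467,-0.0369,0,0,0,0,0.53],[0.0467,-0.0369,0,0,0,0,0.53]]]' 20
python3 -m inch '[[[0.0467,-0.0369,0,0,0,0,0.53],[0.0467,-0.0369,0,0,0,0,0.53],[0.0467,-0.0369,0,0,0,0,0.53],[0.0467,-0.0369,0,0,0,0,0.53],[0.0467,-0.0369,0,0,0,0,0.53],[0.0467,-0.0369,0,0,0,0,0.53],[0.0467,-0.0369,0,0,0,0,0.53],[0.0467,-0.0369,0,0,0,0,0.53]]]'
python3 -m inch '[[[0,0,0.02,0,0,-0.0753,0.53],[0,0,0.02,0,0,-0.0753,0.53],[0,0,0.02,0,0,-0.0753,0.53],[0,0,0.02,0,0,-0.0753,0.53],[0,0,0.02,0,0,-0.0753,0.53],[0,0,0.02,0,0,-0.0753,0.53],[0,0,0,0,0,-0.0753,0.53],[0,0,0,0,0,-0.0753,0.53],[0,0,0,0,0,0,0.53]]]'
cat > st.py <<'E'
from h import *
np.set_printoptions(precision=4,suppress=True)
H=np.array([.5625,-.0125]); a=-.26; J=Ro.from_euler("z",a).as_matrix()
s=sense(); M=Ro.from_quat(s["tool_rot"]).as_matrix(); p=np.array(s["tcp_pos"])
print("t",s["t"],"tcp jig mm",(J.T@(p-np.r_[H,0]))*1000,"tool x yaw deg",np.degrees(np.arctan2(M[1,0],M[0,0])),"(jig y 75.1) z",M[:,2],"w",s["width"],"F jig",J.T@np.array(s["ft_force"]),"g",s["grip_force"])
E
python3 st.py
```

```text
t: 3.08
tcp_pos: [0.4064, -0.2756, 0.2316]
tool_rot: [0.983, 0.181, 0.0, 0.0]
ft_force: [1.1, -0.7, 0.1]
width: 0.0651
grip_force: 0.0
t: 3.75
tcp_pos: [0.5527, -0.0301, 0.2315]
tool_rot: [0.983, 0.181, 0.0, 0.0]
ft_force: [0.4, -0.5, -0.5]
width: 0.0654
grip_force: 0.0
t: 4.5
tcp_pos: [0.5519, -0.0319, 0.159]
tool_rot: [0.791, 0.612, -0.0, -0.0]
ft_force: [-0.8, -0.0, -0.7]
width: 0.0653
grip_force: 0.0
t 4.5 tcp jig mm [ -5.2429 -21.4525 159.01  ] tool x yaw deg 75.41388827175786 (jig y 75.1) z [-0.0005  0.0002 -1.    ] w 0.0652805822739203 F jig [-0.8004 -0.2537 -0.6842] g 0.0
```

```bash
python3 -m inch '[[[0,0,0.048,0,0,0,0.53],[0,0,0.048,0,0,0,0.53],[0,0,0.048,0,0,0,0.53],[0,0,0.048,0,0,0,0.53],[0,0,0.024,0,0,0,0.53],[0,0,0.012,0,0,0,0.53],[0,0,0.012,0,0,0,0.53],[0,0,0,0,0,0,0.53]]]' 20
python3 -m inch '[[[0,0,0,0,0,0,0],[0,0,0,0,0,0,0],[0,0,0,0,0,0,-0.2],[0,0,0,0,0,0,-0.2],[0,0,0,0,0,0,-0.2],[0,0,0,0,0,0,-0.2]]]' 20; python3 st.py
```

```text
t: 5.17
tcp_pos: [0.5519, -0.0317, 0.0148]
tool_rot: [0.793, 0.609, -0.0, -0.0]
ft_force: [-0.4, 0.3, -0.3]
width: 0.0652
grip_force: 0.0
t: 5.67
tcp_pos: [0.5529, -0.0317, 0.0164]
tool_rot: [0.793, 0.609, 0.001, 0.001]
ft_force: [-0.5, 0.9, 6.5]
width: 0.0447
grip_force: 21.5
t 5.6667 tcp jig mm [ -4.3619 -20.9772  16.4296] tool x yaw deg 75.09519597304899 (jig y 75.1) z [ 0.0021 -0.0001 -1.    ] w 0.044737932017875646 F jig [-0.7122  0.7658  6.4519] g 21.482452154159546
```

```bash
python3 -m inch '[[[0,0,-0.004,0,0,0,-0.2],[0,0,0,0,0,0,-0.2]]]' ; python3 -m inch '[[[0.005,0,0,0,0,0,-0.2],[0.008,0,0,0,0,0,-0.2],[0.008,0,0,0,0,0,-0.2],[0.004,0,0,0,0,0,-0.2],[0,0,0,0,0,0,-0.2]]]'; python3 st.py
```

```text
t: 5.83
tcp_pos: [0.5522, -0.0318, 0.0183]
tool_rot: [0.793, 0.609, 0.0, 0.0]
ft_force: [-0.2, 0.5, -1.0]
width: 0.0445
grip_force: 20.8
t: 6.25
tcp_pos: [0.556, -0.0159, 0.0176]
tool_rot: [0.792, 0.61, 0.0, -0.0]
ft_force: [0.2, 0.4, -0.6]
width: 0.0449
grip_force: 20.8
t 6.25 tcp jig mm [-5.378  -4.909  17.6415] tool x yaw deg 75.19406344133515 (jig y 75.1) z [ 0.0001  0.0006 -1.    ] w 0.04487565286736347 F jig [ 0.0457  0.441  -0.6405] g 20.80794006586075
```

```bash
python3 -m inch '[[[0.003,0,0,0,0,0,-0.2],[0.003,0,0,0,0,0,-0.2],[0,0,0,0,0,0,-0.2]]]'; python3 -m inch '[[[0,0.004,0,0,0,0,-0.2],[0,0.003,0,0,0,0,-0.2],[0,0,0,0,0,0,-0.2]]]'; python3 st.py
```

```text
t: 6.5
tcp_pos: [0.5568, -0.0133, 0.0177]
tool_rot: [0.793, 0.61, 0.0, -0.0]
ft_force: [0.1, 0.4, -1.4]
width: 0.0444
grip_force: 20.8
t: 6.75
tcp_pos: [0.5614, -0.0152, 0.0177]
tool_rot: [0.793, 0.609, 0.0, 0.0]
ft_force: [-0.2, 0.3, -1.5]
width: 0.0446
grip_force: 20.8
t 6.75 tcp jig mm [-0.3679 -2.8691 17.7448] tool x yaw deg 75.0847922324315 (jig y 75.1) z [ 0.0005 -0.0002 -1.    ] w 0.04455279934774228 F jig [-0.2474  0.2066 -1.4894] g 20.802293121814728
```

```bash
python3 -m inch '[[[0.003,0,0,0,0,0,-0.2],[0,0,0,0,0,0,-0.2]]]';  python3 st.py
```

```text
t: 6.92
tcp_pos: [0.5614, -0.0127, 0.0177]
tool_rot: [0.793, 0.61, 0.0, -0.0]
ft_force: [0.9, 0.4, -2.9]
width: 0.0444
grip_force: 20.8
t 6.9167 tcp jig mm [-1.0239 -0.5286 17.7039] tool x yaw deg 75.112409874201 (jig y 75.1) z [ 0.0001  0.0002 -1.    ] w 0.044356660991604034 F jig [ 0.7088  0.6423 -2.9477] g 20.802098214626312
```

```bash
for i in 1 2 3; do python3 -m inch '[[[0.002,0,0,0,0,0,-0.2],[0,0,0,0,0,0,-0.2]]]' >/dev/null; python3 st.py; done
```

```text
t 7.0833 tcp jig mm [-1.124  -0.1905 17.6249] tool x yaw deg 75.0895011879278 (jig y 75.1) z [-0.0005 -0.0008 -1.    ] w 0.044566660990434326 F jig [-0.3776 -1.9652 -1.9619] g 20.82425683736801
t 7.25 tcp jig mm [-1.2285 -0.1015 17.4752] tool x yaw deg 75.0423310635573 (jig y 75.1) z [-0.0014 -0.0019 -1.    ] w 0.04459269074191995 F jig [-0.666  -5.8054 -0.6904] g 20.865683555603027
t 7.4167 tcp jig mm [-1.3284 -0.1058 17.3266] tool x yaw deg 74.99654321477144 (jig y 75.1) z [-0.0023 -0.0032 -1.    ] w 0.0445219450271866 F jig [-0.9957 -8.5739  0.0018] g 20.905960500240326
```

```bash
python3 -m inch '[[[-0.002,0,0,0,0,0,-0.2],[0,0.002,0,0,0,0,-0.2],[0,0,0,0,0,0,-0.2]]]' >/dev/null; python3 st.py;  for i in 1 2 ; do python3 -m inch '[[[0,0.002,0,0,0,0,-0.2],[0,0,0,0,0,0,-0.2]]]' >/dev/null; python3 st.py; done
```

```text
t 7.6667 tcp jig mm [-0.8441 -0.1265 17.2375] tool x yaw deg 75.08100803064015 (jig y 75.1) z [-0.0029 -0.0018 -1.    ] w 0.04411824992383282 F jig [-2.4105 -6.994  -1.1921] g 20.92915266752243
t 7.8333 tcp jig mm [ 0.0246 -0.133  17.1181] tool x yaw deg 75.09958484699509 (jig y 75.1) z [-0.0035 -0.0018 -1.    ] w 0.04414471535311184 F jig [-3.7254 -6.105  -0.4342] g 20.925590693950653
t 8.0 tcp jig mm [ 1.0292 -0.1358 17.029 ] tool x yaw deg 75.09946151231625 (jig y 75.1) z [-0.0038 -0.0018 -1.    ] w 0.04421246352159505 F jig [-3.4223 -6.6116 -0.639 ] g 20.932859480381012
```

```bash
for i in 1 2 3; do python3 -m inch '[[[0,0.002,0,0,0,0,-0.2],[0,0,0,0,0,0,-0.2]]]' >/dev/null; python3 st.py; done
```

```text
t 8.1667 tcp jig mm [ 1.3252 -0.1743 16.9205] tool x yaw deg 75.08290913660561 (jig y 75.1) z [-0.0054 -0.0017 -1.    ] w 0.044672213222675054 F jig [-5.8846 -6.3421  0.7139] g 21.120123267173767
t 8.3333 tcp jig mm [ 1.5216 -0.1498 16.7906] tool x yaw deg 75.08458989952052 (jig y 75.1) z [-0.0071 -0.0016 -1.    ] w 0.044945210667478946 F jig [-9.8241 -5.5968  3.6468] g 21.374748945236206
t 8.5 tcp jig mm [ 1.5808 -0.1205 16.6676] tool x yaw deg 75.10732552226538 (jig y 75.1) z [-0.009  -0.0015 -1.    ] w 0.04407549410864633 F jig [-12.7874  -5.7267   4.8931] g 21.578657627105713
```

```bash
python3 -m inch '[[[-0.002,-0.005,0,0,0,0,-0.2],[0,0,0.001,0,0,0,-0.2],[0,0,0,0,0,0,0.25],[0,0,0,0,0,0,0.25],[0,0,0,0,0,0,0.25]]]' >/dev/null; python3 st.py;  for i in 1 2 ; do python3 -m inch '[[[0,0.004,0,0,0,0,0.25],[0,0.002,0,0,0,0,0.25],[0,0,0,0,0,0,0.25]]]' >/dev/null; python3 st.py; done
```

```text
t 8.9167 tcp jig mm [ 4.0997  1.2123 17.5075] tool x yaw deg 75.1361932639962 (jig y 75.1) z [ 0.0019  0.0007 -1.    ] w 0.05312172682399989 F jig [ 0.2919 -0.3743  0.3031] g 0.0
t 9.1667 tcp jig mm [ 5.7683  0.9148 17.0176] tool x yaw deg 75.1446749298412 (jig y 75.1) z [-0.002   0.0006 -1.    ] w 0.053495093835265295 F jig [-5.999   0.4969  4.1943] g 2.56589837372303
t 9.4167 tcp jig mm [ 5.8868  0.8556 16.5324] tool x yaw deg 75.20194066376476 (jig y 75.1) z [-0.008   0.0006 -1.    ] w 0.05345819190159363 F jig [-15.3632   1.2892  12.5269] g 7.74651825428009
```

```bash
python3 -m inch '[[[0,-0.012,0,0,0,0,0.25],[0,0,-0.0475,0,0,0,0.25],[0,0,-0.0475,0,0,0,0.25],[0,0,-0.0475,0,0,0,0.25],[-0.0287,-0.0474,0,0,0,0,0.41],[-0.0287,-0.0474,0,0,0,0,0.41],[-0.0287,-0.0474,0,0,0,0,0.41],[0,0,0,0,0,0,0.41]]]' >/dev/null; python3 st.py
python3 - <<'E'
import sys; sys.path.insert(0,'.')
from h import *
for c in ("top","side"):
    i=get_image(c); cv2.imwrite(f"pics/{c}1.png",i)
    u,v=pix(c,[.55,-.02,.03]).astype(int); a=i[v-70:v+70,u-90:u+90]; cv2.imwrite(f"pics/{c}1c.png",cv2.resize(a,None,fx=4,fy=4,interpolation=3)); print(u-90,v-70)
    for n in ("clip_knob","clip_foot"): print(n,[(np.round(world(c,d["centre"]),4).tolist(),round(d["conf"],2)) for d in mark_of(c,n)[:1]])
E
```

```text
t 10.0833 tcp jig mm [-87.6959 -55.2231 102.0576] tool x yaw deg 75.0231136239781 (jig y 75.1) z [-0.0053 -0.0027 -1.    ] w 0.06012430898596963 F jig [-1.292  -0.1047 -0.0624] g 0.0
255 102
clip_knob [([0.4735, -0.0406, 0.0605], 0.62)]
clip_foot [([0.5657, -0.0124, 0.0202], 0.68)]
225 133
clip_knob [([0.4689, -0.044, 0.0616], 0.52)]
clip_foot [([0.4565, -0.0777, 0.0297], 0.67)]
```

View pics/side1c.png

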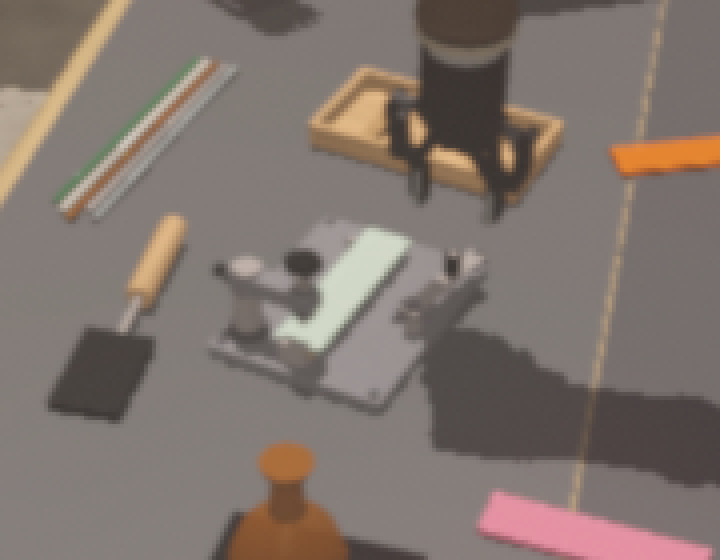

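```bash
python3 -m inch '[[[0,0,0.03,0,0,0,0.41],[0,0,0.03,0,0,0,0.41],[0,0,0.03,0,0,0,0.41],[0,0,0,0,0,0,0.41]]]' >/dev/null; python3 st.py; python3 -m inch '[[[0,0,0,0,0,0,0],[0,0,0,0,0,0,-0.4],[0,0,0,0,0,0,-0.65],[0,0,0,0,0,0,-0.65],[0,0,0,0,0,0,-0.65]]]' 20 >/dev/null; python3 st.py
```

```text
t 10.7167 tcp jig mm [-83.0975 -51.1248  46.0365] tool x yaw deg 75.15034380705343 (jig y 75.1) z [-0.0037  0.0007 -1.    ] w 0.060472700585083486 F jig [0.509  0.0682 0.6929] g 0.0
t 11.1333 tcp jig mm [-81.425  -51.1241  49.4248] tool x yaw deg 75.10536620062034 (jig y 75.1) z [ 0.0017 -0.0001 -1.    ] w 0.01514274734671424 F jig [0.5561 0.7036 2.4352] g 12.558630555868149
```

```bash
python3 -m inch '[[[0,0,-0.009,0,0,0,-0.55],[-0.0008,0.0092,0,0,0,0,-0.55],[-0.0008,0.0092,0,0,0,0,-0.55],[0.001,0.01,0,0,0,0,-0.55],[0.001,0.01,0,0,0,0,-0.55],[0.002,0.0073,0,0,0,0,-0.55],[0.002,0.0073,0,0,0,0,-0.55],[0,0,0,0,0,0,-0.55]]]' >/dev/null; python3 st.py; python3 -m inch '[[[0.0032,0.0068,0,0,0,0,-0.55],[0,0,0,0,0,0,-0.55]]]' >/dev/null; python3 st.py
```

```text
t 11.8 tcp jig mm [-49.163  -48.1647  53.9221] tool x yaw deg 75.11258564252967 (jig y 75.1) z [ 0.0009  0.0004 -1.    ] w 0.01937089262851925 F jig [ 0.3879  0.2925 -0.0677] g 0.0
t 11.9667 tcp jig mm [-45.6612 -46.2028  53.9935] tool x yaw deg 75.12995827650508 (jig y 75.1) z [ 0.0005  0.0003 -1.    ] w 0.018948457678054694 F jig [-0.0033 -0.0135  0.0642] g 0.17044255044311285
```

```bash
python3 -m inch '[[[0.0028,0.006,0,0,0,0,-0.55],[0.0028,0.006,0,0,0,0,-0.55],[0,0,0,0,0,0,-0.55]]]' >/dev/null; python3 st.py; python3 -m inch '[[[0.0028,0.005,0,0,0,0,-0.55],[0.0028,0.004,0,0,0,0,-0.55],[0,0,0,0,0,0,-0.55]]]' >/dev/null; python3 st.py
```

```text
t 12.2167 tcp jig mm [-39.9208 -43.4406  53.782 ] tool x yaw deg 75.12747712937775 (jig y 75.1) z [-0.0025 -0.0003 -1.    ] w 0.0194329118231322 F jig [-4.2005 -1.5801  3.257 ] g 2.045131176710129
t 12.4667 tcp jig mm [-33.5849 -39.7499  53.8431] tool x yaw deg 75.12845187760402 (jig y 75.1) z [-0.0004  0.0001 -1.    ] w 0.01911693162375065 F jig [-2.5501  0.2016 -1.45  ] g 1.202854961156845
```

```bash
python3 -m inch '[[[0,-0.0015,0,0,0,0,-0.55],[0,0,-0.04,0,0,0,-0.55],[0,0,-0.04,0,0,0,-0.55],[0,0,-0.04,0,0,0,-1],[0,0,-0.04,0,0,0,-1],[0.0492,0.0148,0,0,0,0,-1],[0.0492,0.0148,0,0,0,0,-1],[0.0492,0.0148,0,0,0,0,-1],[0.0492,0.0148,0,0,0,0,-1],[0,0,0,0,0,0,-1]]]' >/dev/null; python3 st.py
python3 - <<'E'
import sys; sys.path.insert(0,'.')
from h import *
H=np.array([.5625,-.0125]);J=Ro.from_euler("z",-.26).as_matrix()
for c in ("top","side"):
    i=get_image(c); cv2.imwrite(f"pics/{c}2.png",i)
    u,v=pix(c,[.55,-.02,.03]).astype(int); a=i[v-50:v+50,u-65:u+65]; cv2.imwrite(f"pics/{c}2c.png",cv2.resize(a,None,fx=5,fy=5,interpolation=3)); print(u-65,v-50)
    for n in ("clip_knob","clip_foot","plunger_head","end_stop"): print(n,[((J.T@(world(c,d["centre"])-np.r_[H,0])*1000).round(1).tolist(),round(d["conf"],2)) for d in mark_of(c,n)[:1]])
E
```

```text
t 13.3 tcp jig mm [  1.9275  85.9653 150.9539] tool x yaw deg 75.46571892578275 (jig y 75.1) z [ 0.0045  0.0053 -1.    ] w 0.000125984428046014 F jig [-0.5621  0.7806  0.4499] g 0.0
280 122
clip_knob []
clip_foot []
plunger_head []
end_stop [([2.1, 91.2, 37.6], 0.71)]
250 153
clip_knob [([-36.5, -44.2, 61.4], 0.53)]
clip_foot [([-10.3, -72.3, 32.2], 0.64)]
plunger_head []
end_stop [([1.7, 89.2, 35.4], 0.7)]
```

View pics/side2c.png

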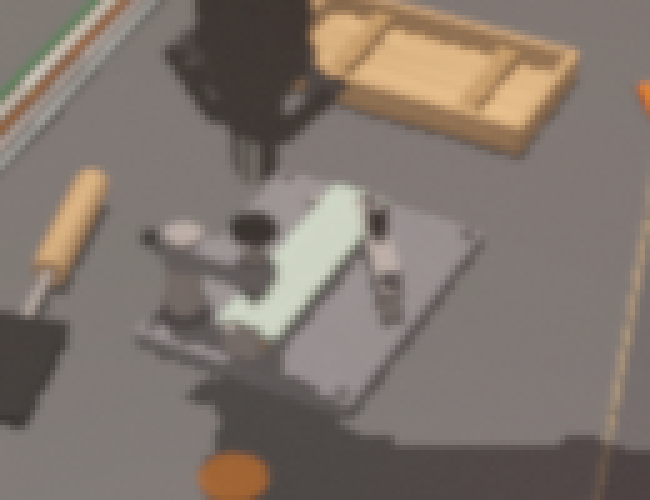

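The side crop shows the blank up against the end stop under the arm (about 250,330). The clip blade runs from the pivot (390,310) to the knob (378,215), with its foot on the glass edge. The foot measures 32 mm high, so the clip is on at about 0.64 rad.

```bash
python3 -m inch '[[[0,0,0.025,0,0,0,-1],[0,0,0.02,0,0,0,-1],[0,0,0,0,0,0,-1]]]' >/dev/null; python3 st.py; python3 -m inch '[[[0,0,0.01,0,0,0,-1],[0,0,0.01,0,0,0,-1],[0,0,0.007,0,0,0,-1],[0,0,0,0,0,0,-1]]]' >/dev/null; python3 st.py;  for i in 1 2 3; do python3 -m inch '[[[0,0,0.004,0,0,0,-1],[0,0,0,0,0,0,-1]]]' >/dev/null; python3 st.py; done
```

```text
t 14.05 tcp jig mm [ -0.3534  76.8311 120.5805] tool x yaw deg 75.08804156247646 (jig y 75.1) z [-0.0037 -0.0009 -1.    ] w 0.0004486107117579131 F jig [-0.62    0.0875  0.2497] g 0.0
t 14.3833 tcp jig mm [  1.1398  78.0883 106.5798] tool x yaw deg 75.11225489515044 (jig y 75.1) z [ 0.0003 -0.0001 -1.    ] w -0.00020893155462102232 F jig [-1.0398 -1.8466  8.202 ] g 3.3440596726040894
t 14.55 tcp jig mm [  1.1668  78.0841 104.7192] tool x yaw deg 75.10971510621188 (jig y 75.1) z [ 0.0005 -0.0002 -1.    ] w -0.0001780762335894908 F jig [-2.1091 -2.428   7.7927] g 3.8204679804675834
t 14.7167 tcp jig mm [  1.1803  78.1188 103.4262] tool x yaw deg 75.11048420027842 (jig y 75.1) z [ 0.001  -0.0006 -1.    ] w -0.0002526401816605636 F jig [-3.2455 -3.0135 13.3112] g 6.8463921336706335
t 14.8833 tcp jig mm [  1.3857  78.2051 103.166 ] tool x yaw deg 75.10187193673556 (jig y 75.1) z [ 0.0022 -0.0013 -1.    ] w 0.00011106832618526893 F jig [-11.6302  -8.0968  36.5841] g 18.358450548421388
```

```bash
python3 -m inch '[[[0,0,-0.008,0,0,0,-1],[0,0,-0.02,0,0,0,-1],[0,0,-0.03,0,0,0,-1],[0,0,-0.03,0,0,0,-1],[-0.0492,-0.0151,0,0,0,0,-1],[-0.0492,-0.0151,0,0,0,0,-0.2],[-0.0492,-0.0151,0,0,0,0,-0.2],[-0.0492,-0.0151,0,0,0,0,-0.2],[0,0,0,0,0,0,-0.2],[0,0,0,0,0,0,-0.2]]]' >/dev/null; python3 st.py
python3 -m inch '[[[0,0,0.04,0,0,0,-0.2],[0,0,0.04,0,0,0,-0.2],[0,0,0.04,0,0,0,-0.2],[0,0,0,0,0,0,-0.2]]]' >/dev/null; python3 st.py
```

```text
t 15.7167 tcp jig mm [-35.3865 -42.0085 152.6286] tool x yaw deg 74.91699480647071 (jig y 75.1) z [-0.0001 -0.0009 -1.    ] w 0.03376006137701688 F jig [-0.4256  0.2171  0.3077] g 0.0
t 16.05 tcp jig mm [-37.3794 -39.3154  77.012 ] tool x yaw deg 75.20740749870532 (jig y 75.1) z [-0.0053  0.0011 -1.    ] w 0.034408062959440704 F jig [-1.5611 -0.4563  0.121 ] g 0.0
```

```bash
python3 -m inch '[[[0,0,0.02,0,0,0,-0.2],[0,0,0.02,0,0,0,-0.2],[0,0,0,0,0,0,-0.55],[0,0,0,0,0,0,-0.55]]]' >/dev/null; python3 st.py; python3 -m inch '[[[-0.004,-0.0063,0,0,0,0,-0.55],[-0.004,-0.0063,0,0,0,0,-0.55],[-0.003,-0.0068,0,0,0,0,-0.55],[-0.003,-0.0068,0,0,0,0,-0.55],[0,0,0,0,0,0,-0.55]]]' >/dev/null; python3 st.py;python3 -m inch '[[[-0.002,-0.0072,0,0,0,0,-0.55],[-0.002,-0.0072,0,0,0,0,-0.55],[-0.001,-0.01,0,0,0,0,-0.55],[-0.001,-0.01,0,0,0,0,-0.55],[0,-0.01,0,0,0,0,-0.55],[0,-0.004,0,0,0,0,-0.55],[0,0,0,0,0,0,-0.55]]]' >/dev/null; python3 st.py
```

```text
t 16.3833 tcp jig mm [-35.0266 -39.0246  57.0796] tool x yaw deg 75.17864917883692 (jig y 75.1) z [-0.      0.0004 -1.    ] w 0.019577092915900325 F jig [0.1807 0.1534 0.5861] g 0.0
t 16.8 tcp jig mm [-51.8326 -49.4488  56.7635] tool x yaw deg 75.07011212306244 (jig y 75.1) z [-0.0004 -0.0009 -1.    ] w 0.019176592898093477 F jig [ 1.1243 -0.9677  0.1217] g 0.486343614757061
t 17.3833 tcp jig mm [-81.2755 -51.9174  56.2995] tool x yaw deg 75.15363084800371 (jig y 75.1) z [-0.0011  0.0001 -1.    ] w 0.01908694235299654 F jig [-0.7438  0.2597  0.0084] g 0.0
```

```bash
python3 -m inch '[[[0,0,-0.035,0,0,0,-0.55],[0,0,-0.035,0,0,0,0.53],[0,0,-0.035,0,0,0,0.53],[0.0286,0.046,0,0,0,0,0.53],[0.0286,0.046,0,0,0,0,0.53],[0.0286,0.046,0,0,0,0,0.53],[0,0,0,0,0,0,0.53],[0,0,0,0,0,0,0.53]]]' >/dev/null; python3 st.py
python3 - <<'E'
import sys; sys.path.insert(0,'.')
from h import *
H=np.array([.5625,-.0125]);J=Ro.from_euler("z",-.26).as_matrix()
i=get_image("side"); cv2.imwrite("pics/side3.png",i)
u,v=pix("side",[.55,-.02,.03]).astype(int); a=i[v-50:v+50,u-65:u+65]; cv2.imwrite("pics/side3c.png",cv2.resize(a,None,fx=5,fy=5,interpolation=3))
for n in ("clip_knob","clip_foot","plunger_head","blank"): print(n,[((J.T@(world("side",d["centre"])-np.r_[H,0])*1000).round(1).tolist(),round(d["conf"],2)) for d in mark_of("side",n)[:4]])
# tray, cached calibration
for c in ("top","side"):
    if c=="top": get_image(c)
    m,R,t=cal(c); o=-R.T@t
    for d in outline_of(c,"tray")[:1]:
        v,u=np.nonzero(d["pixels"]); D=(R.T@np.linalg.inv(m)@np.vstack([u,v,np.ones(len(u))]))
        P=(o[:,None]+D*((.026-o[2])/D[2]))[:2].T; print(c,d["conf"],cv2.minAreaRect((P*1000).astype(np.float32)))
    for d in mark_of(c,"tray")[:1]: print(world(c,d["centre"]),d["conf"])
E
```

```text
t 18.05 tcp jig mm [  3.3348   1.1243 118.9763] tool x yaw deg 75.19935278046054 (jig y 75.1) z [-0.0002  0.0013 -1.    ] w 0.0651831086423175 F jig [-0.4566 -0.6608 -0.1169] g 0.0
clip_knob [([3.8, -0.2, 1.7], 0.15)]
clip_foot [([-87.0, -91.7, 29.8], 0.7)]
plunger_head [([2.1, 77.4, 118.3], 0.45), ([4.9, -1.2, 0.4], 0.19)]
blank [([2.0, 4.8, 27.8], 0.9), ([-306.1, 174.7, -4.9], 0.73), ([-353.1, 395.0, 0.0], 0.63), ([-200.5, -394.3, 0.7], 0.52)]
top 0.79 ((535.8515625, -302.673583984375), (133.1592559814453, 231.09609985351562), 75.55191040039062)
[ 0.52949567 -0.30497911 -0.00631375] 0.8
side 0.86 ((516.0059204101562, -285.3924865722656), (161.25038146972656, 213.5486602783203), 75.74828338623047)
[ 0.53853123 -0.29827931 -0.00114248] 0.63
```

View pics/side3c.png

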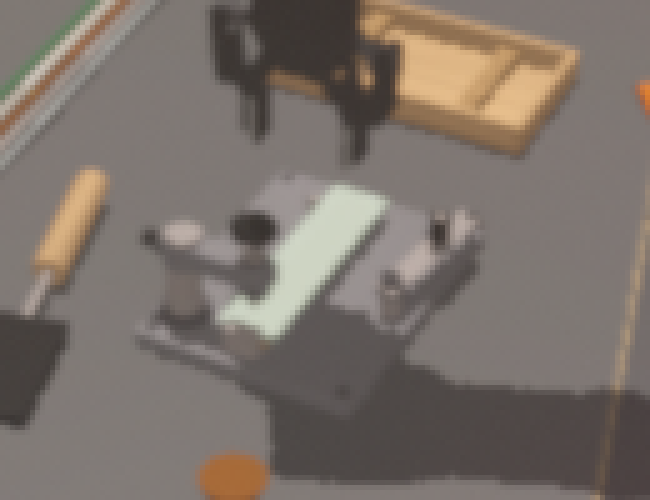

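```bash
python3 -m inch '[[[0,-0.001,0.04,0,0,0,0.53],[0,-0.001,0.04,0,0,0,0.53],[0,0,0.04,0,0,0,0.53],[0,0,0.03,0,0,0,0.53],[0,0,0.018,0,0,0,0.53],[0,0,0,0,0,0,0.53]]]' >/dev/null; python3 st.py; python3 -m inch '[[[0,0,0,0,0,0,0.1],[0,0,0,0,0,0,-0.2],[0,0,0,0,0,0,-0.2],[0,0,0,0,0,0,-0.2],[0,0,0,0,0,0,-0.2]]]' 30 >/dev/null; python3 st.py
```

```text
t 19.05 tcp jig mm [ 0.1623 -1.1378 16.5839] tool x yaw deg 75.11326870676695 (jig y 75.1) z [-0.0035 -0.0001 -1.    ] w 0.06548981043090744 F jig [-0.0815  1.2143 -0.155 ] g 0.0
t 19.4667 tcp jig mm [ 1.5083 -0.2288 19.6515] tool x yaw deg 75.11929679356928 (jig y 75.1) z [ 0.0006  0.0001 -1.    ] w 0.04444947747758505 F jig [-4.652   1.0379  7.2502] g 31.82136207818985
```

```bash
python3 -m inch '[[[0,0,-0.006,0,0,0,-0.2],[0,-0.002,-0.006,0,0,0,-0.2],[0,-0.003,0,0,0,0,-0.2],[0,0,0,0,0,0,-0.2]]]' >/dev/null; python3 st.py; python3 -m inch '[[[-0.01,0,0,0,0,0,-0.2],[-0.02,0,0,0,0,0,-0.2],[-0.02,0,0,0,0,0,-0.2],[-0.013,0,0,0,0,0,-0.2],[0,0,0,0,0,0,-0.2],[0,0,0,0,0,0,-0.2]]]' >/dev/null; python3 st.py
```

```text
t 19.8 tcp jig mm [-1.1104 -0.5174 26.32  ] tool x yaw deg 75.10606066707108 (jig y 75.1) z [ 0.0012 -0.0001 -1.    ] w 0.04419170714477158 F jig [-0.1481 -0.7246 -1.6516] g 31.11967384815216
t 20.3 tcp jig mm [ -1.3469 -39.5755  25.727 ] tool x yaw deg 74.99392791364332 (jig y 75.1) z [-0.0002 -0.0002 -1.    ] w 0.044289932957508486 F jig [-0.0215 -0.7986 -1.7812] g 31.114264726638794
```

```bash
python3 -m inch '[[[0,0,-0.015,0,0,0,-0.2],[0,0,-0.03,0,0,0,-0.2],[0,0,-0.04,0,0,0,-0.2],[0,0,-0.04,0,0,0,-0.2],[0,0,-0.03,0,0,0,-0.2],[0,0,-0.015,0,0,0,-0.2],[0,0,0,0,0,0,-0.2]]]' >/dev/null; python3 st.py; python3 -m inch '[[[-0.02,0.0041,0,0,0,0,-0.2],[-0.0416,0.0081,0,0,0,0,-0.2],[-0.0466,0.0091,0,0,0,0,-0.2],[-0.0466,0.0091,0,0,0,0,-0.2],[-0.0466,0.0091,0,0,0,0,-0.2],[-0.0466,0.0091,0,0,0,0,-0.2],[-0.0466,0.0091,0,0,0,0,-0.2],[-0.0466,0.0091,0,0,0,0,-0.2],[-0.0416,0.0081,0,0,0,0,-0.2],[-0.033,0.0064,0,0,0,0,-0.2]]]'
python3 -m inch '[[[0,0,0,0,0,0.035,-0.2],[0,0,0,0,0,0.077,-0.2],[0,0,0,0,0,0.077,-0.2],[0,0,0,0,0,0.077,-0.2],[0,0,0,0,0,0.077,-0.2],[0,0,0,0,0,0.077,-0.2],[0,0,0,0,0,0.077,-0.2],[0,0,0,0,0,0.077,-0.2]]]'
python3 -m inch '[[[0,0,0,0,0,0.077,-0.2],[0,0,0,0,0,0.077,-0.2],[0,0,0,0,0,0.077,-0.2],[0,0,0,0,0,0.077,-0.2],[0,0,0,0,0,0.077,-0.2],[0,0,0,0,0,0.04,-0.2],[0,0,0,0,0,0,-0.2],[0,0,0,0,0,0,-0.2]]]'; python3 st.py
```

```text
t 20.8833 tcp jig mm [ -0.1932 -37.2627 130.2572] tool x yaw deg 75.15983249872848 (jig y 75.1) z [ 0.0041 -0.     -1.    ] w 0.04383788400507205 F jig [-0.5495 -0.1568 -2.4101] g 31.15363597869873
t: 21.72
tcp_pos: [0.5321, -0.3063, 0.1257]
tool_rot: [0.793, 0.609, -0.001, -0.001]
ft_force: [-0.2, 0.7, -0.9]
width: 0.0443
grip_force: 31.1
t: 22.38
tcp_pos: [0.5328, -0.3035, 0.1258]
tool_rot: [0.98, 0.2, -0.001, -0.001]
ft_force: [0.0, -0.1, -1.9]
width: 0.0441
grip_force: 31.1
t: 23.05
tcp_pos: [0.5332, -0.3031, 0.1264]
tool_rot: [0.992, -0.128, -0.001, 0.0]
ft_force: [-0.1, 0.1, -1.2]
width: 0.0443
grip_force: 31.1
t 23.05 tcp jig mm [  46.4522 -288.3962  126.4116] tool x yaw deg -14.672988507984078 (jig y 75.1) z [-0.0024  0.0002 -1.    ] w 0.04428487175035924 F jig [-0.0964  0.0332 -1.1936] g 31.13426685333252
```

```bash
python3 -m inch '[[[0,0,0.03,0,0,0,-0.2],[0,0,0.04,0,0,0,-0.2],[0,0,0.03,0,0,0,-0.2],[0,0,0.02,0,0,0,-0.2],[0,0,0,0,0,0,-0.2],[0,0,0,0,0,0,-0.2]]]' >/dev/null; python3 st.py
python3 - <<'E'
import sys; sys.path.insert(0,'.')
from h import *
ims=[]
for c in ("top","side"):
    i=get_image(c); u,v=pix(c,[.534,-.304,.03]).astype(int); ims.append(cv2.resize(i[v-60:v+60,u-50:u+50],None,fx=4,fy=4,interpolation=3))
cv2.imwrite("pics/tray4.png",np.hstack(ims))
E
```

```text
t 23.55 tcp jig mm [  46.9234 -288.0209   55.2944] tool x yaw deg -14.74482337294283 (jig y 75.1) z [-0.0014  0.0006 -1.    ] w 0.044240540883157826 F jig [ 0.4862 -0.7888 -0.3748] g 31.10736072063446
```

View pics/tray4.png

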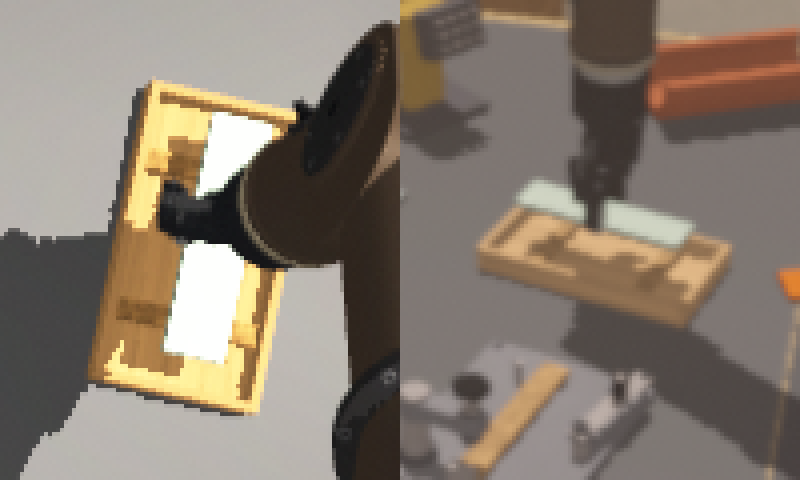

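The left (top) crop shows the blank parallel to the tray and, with its 64 mm height allowed for, within about 3 mm of the tray's centre at (200,247). The right (side) crop shows it level above the tray.

```bash
python3 -m inch '[[[0,0,0.02,0,0,0,-0.2],[0,0,0.02,0,0,0,-0.2],[0,0,0.013,0,0,0,-0.2],[0,0,0.007,0,0,0,-0.2],[0,0,0,0,0,0,-0.2],[0,0,0,0,0,0,-0.2]]]' >/dev/null; python3 st.py; for i in 1 2 3; do python3 -m inch '[[[0,0,0.002,0,0,0,-0.2],[0,0,0,0,0,0,-0.2]]]' >/dev/null; python3 st.py; done
```

```text
t 24.15 tcp jig mm [  47.126  -287.7653   19.3596] tool x yaw deg -14.79130960331619 (jig y 75.1) z [-0.0008  0.0003 -1.    ] w 0.044394521887555036 F jig [ 0.7682 -0.0825 -1.0064] g 31.117706894874573
t 24.3167 tcp jig mm [  47.6768 -287.8733   18.8518] tool x yaw deg -14.791681606835906 (jig y 75.1) z [ 0.0005 -0.0003 -1.    ] w 0.043986493593960944 F jig [ 0.3534 -0.2688 -1.5681] g 31.117352843284607
t 24.4833 tcp jig mm [  47.5078 -287.846    17.5647] tool x yaw deg -14.801301815780164 (jig y 75.1) z [ 0.0004 -0.0002 -1.    ] w 0.04403690730744083 F jig [-0.4758  0.6803 -1.5735] g 31.117873191833496
t 24.65 tcp jig mm [  47.3562 -287.8249   16.1577] tool x yaw deg -14.795331313873605 (jig y 75.1) z [-0.     -0.0001 -1.    ] w 0.044060822981736074 F jig [-0.1396 -0.4249 -0.7204] g 31.117810606956482
```

```bash
for i in 1 2 3 4; do python3 -m inch '[[[0,0,0.0017,0,0,0,-0.2],[0,0,0,0,0,0,-0.2]]]' >/dev/null; python3 st.py; done
```

```text
t 24.8167 tcp jig mm [  47.3207 -287.8066   15.0858] tool x yaw deg -14.797391458173438 (jig y 75.1) z [-0.0001  0.     -1.    ] w 0.04420153921159185 F jig [-0.9236 -0.187  -1.5027] g 31.11756920814514
t 24.9833 tcp jig mm [  47.3001 -287.8052   13.992 ] tool x yaw deg -14.796530833361885 (jig y 75.1) z [-0.0002  0.     -1.    ] w 0.04406462186564455 F jig [-0.2211 -0.9251 -0.992 ] g 31.11831307411194
t 25.15 tcp jig mm [  47.2948 -287.8423   12.9806] tool x yaw deg -14.801530043744432 (jig y 75.1) z [-0.0002  0.     -1.    ] w 0.04405051662228289 F jig [ 0.0498  0.2817 -2.2524] g 31.11786425113678
t 25.3167 tcp jig mm [  47.4443 -287.8141   12.6957] tool x yaw deg -14.800371075496521 (jig y 75.1) z [ 0.0002 -0.0001 -1.    ] w 0.044308816873484466 F jig [-2.7114  0.1757  5.8115] g 31.825793981552124
```

```bash
python3 -m inch '[[[0,0,-0.0008,0,0,0,0.1],[0,0,0,0,0,0,0.25],[0,0,0,0,0,0,0.3],[0,0,0,0,0,0,0.3]]]' >/dev/null; python3 st.py; python3 -m inch '[[[0,0,-0.01,0,0,0,0.3],[0,0,-0.02,0,0,0,0.3],[0,0,-0.04,0,0,0,0.3],[0,0,-0.06,0,0,0,0.3],[0,0,-0.06,0,0,0,0.3],[0,-0.03,-0.06,0,0,0,0.3],[0,0,0,0,0,0,0.3],[0,0,0,0,0,0,0.3]]]' >/dev/null; python3 st.py
python3 - <<'E'
import sys; sys.path.insert(0,'.')
from h import *
ims=[]
for c in ("top","side"):
    i=get_image(c); u,v=pix(c,[.534,-.304,.03]).astype(int); ims.append(cv2.resize(i[v-60:v+60,u-70:u+50] if c=="top" else i[v-60:v+60,u-50:u+50],None,fx=3.6,fy=3.6,interpolation=3))
    print(c,[(world(c,d["centre"]).round(4).tolist(),round(d["conf"],2)) for d in mark_of(c,"blank")[:5]])
cv2.imwrite("pics/tray5.png",np.hstack(ims))
E
```

```text
t 25.65 tcp jig mm [  47.4913 -287.8377   12.6055] tool x yaw deg -14.796442488234158 (jig y 75.1) z [ 0.0002 -0.0001 -1.    ] w 0.055350108275832435 F jig [-0.0679  0.2026 -0.1973] g 0.0
t 26.3167 tcp jig mm [  49.2659 -268.7357  166.3749] tool x yaw deg -14.693278190507796 (jig y 75.1) z [ 0.0059 -0.0019 -1.    ] w 0.05547286327382439 F jig [ 0.2803  0.6996 -0.7466] g 0.0
top [([0.3264, 0.4587, -0.0003], 0.93), ([0.2646, -0.3456, -0.0004], 0.71), ([0.3087, 0.2296, 0.0003], 0.6), ([0.7487, 0.0398, -0.008], 0.18)]
side [([0.3239, 0.4595, 0.0031], 0.97), ([0.269, -0.344, -0.0017], 0.86), ([0.5333, -0.3009, 0.0174], 0.8), ([0.311, 0.2321, -0.0044], 0.69)]
```

View pics/tray5.png

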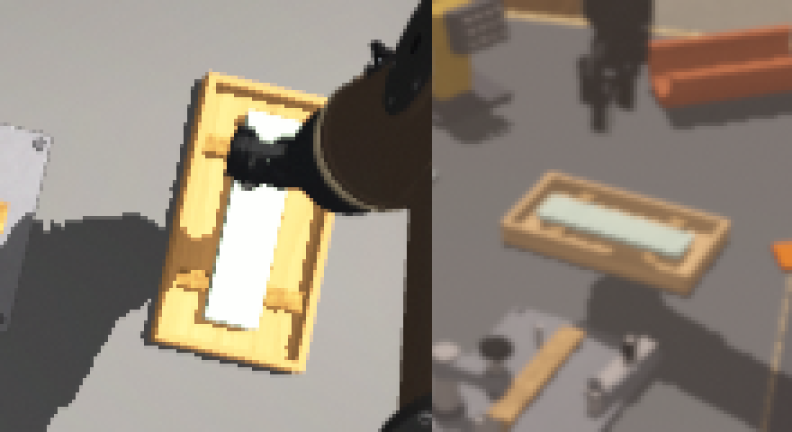

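The blank lies flat on both battens in the middle of the tray: about (242,220) in the top crop, measured height 17 mm. The gripper is well clear of it. I'm handing the job in.

```bash
python3 -c "
from workcell import *
print(finish_job())"
```

```text
the job is handed in; nothing more can be done
None
```

I handed the job in at about 26 s; no verdict came back. The blank was seated and clipped, the plunger pressed to its stop and let up, the clip swung clear, and the blank laid flat on the tray's battens without a drop, with the vase and paddle untouched.

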